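# Seat a tube stopper with the guarded bench press

## Task

The tube in the bench capping press still has its white stopper standing proud: reach down through the window in the splash guard with the fingertips, press the lever paddle all the way down so that the stopper goes fully home, keep it pressed for about two seconds, then let the lever come all the way back up and withdraw. The guard counts as contaminated, so no part of the robot may touch it, the edge of its window included. Leave the tube standing in its nest, and do not lift or disturb the racked tubes, the jar or the slide box beside the press.

Things in the scene. Friction and masses are not known exactly. Their poses are not given: they have to be found in the camera images.
- press: Hand-operated bench press for tube stoppers, fixed: grey base plate 240 x 130 mm, steel column at the rear, grey head 168-204 mm high, vertical ram over the tube. Origin on the bench under ram and tube; +z up; -x is its front (the lever's hand end points there), +y its left.
- press_lever (a joint): Press hand lever, rad: 0 = fully up (rest), grows as the paddle goes down, end stop 0.18; level pivot along press y, 55 mm behind the press origin, 225 mm high. Full stroke at the paddle: 23 mm almost straight down. It drives the ram; the stopper is home at about 0.165. A spring lifts it when let go. Push at the paddle: 2 to 4 N (spring), 10 to 13 N while the stopper goes in, more at the end stop.
- paddle_top (a point): Centre of the upper face of the black flat finger paddle on the lever's hand end: 40 mm (press x) x 46 mm (press y) x 8 mm thick, 130 mm from the pivot, 75 mm in front of the press origin. About 251 mm above the bench at rest, 227 mm at the end of the stroke. It turns with the lever (tilted 0.09 rad, front edge up, at rest; as much front edge down at the end).
- guard: Splash guard, a fixed open-backed box over the whole press: four steel posts, top at 260 mm (white sheet round the window, clear roof behind), clear plastic front and sides. Origin on the bench, near the press origin but shifted and turned a little from it (axes as the press); it reaches 160 mm to its front (-x), 125 mm to the rear, 100 mm to either side. Do not touch any part.
- window (a point): Centre of the rectangular window in the guard's top sheet, over the paddle, level with the upper face of its black rubber edge trim (263 mm above the bench, the guard's highest part; trim 6.5 mm tall). Clear opening inside the trim: 80 mm along the guard's x, 90 mm along its y. The paddle's centre may lie up to 20 mm beside it; its face ends 36 mm below the trim's upper face.
- tube: Clear round tube with a blank paper label, 16 mm diameter x 100 mm, standing loose in the press nest (a 50 mm square aluminium block, 22 mm deep hole). Origin at the centre of its underside, 28 mm above the bench, under the ram. It has the white stopper in its mouth and is to stay where it is.
- cap (a joint): White push-in stopper (flange 20 mm diameter x 12 mm tall) of the tube in the press, in m: how far it has been pushed in; 0 to 0.002 at the start (4 to 6 mm proud of the tube's rim), 0.006 = fully home. It stays where it is pushed.
- nest (a point): Centre of the floor of the nest's hole, where the tube's underside stands; 28 mm above the bench.
- rack: Fixed grey tube rack beside the press, 70 x 134 mm, with closed tubes up to 118 mm high; origin at the centre of its underside. Leave alone.
- tube_a: Closed tube with stopper, 112 mm tall, loose in the rack; origin at its underside. Leave alone.
- tube_b: As tube_a, another tube of the rack. Leave alone.
- tube_c: As tube_a, another tube of the rack. Leave alone.
- jar: Loose specimen jar, 54 mm diameter x 62 mm, beside the press; origin at the centre of its underside. Leave alone.
- slide_box: Loose white box for slides, 88 x 62 x 26 mm, beside the press; origin at the centre of its underside. Leave alone.

How it is judged:
By the outcome, as a careful person would: the job done as asked, in the order asked, and still so for the second after the job is handed in, with the robot touching nothing.
It also fails if it takes over 38 s, if anything falls off the work surface, if the arm or the gripper's body presses on something with over 40 N, if the wrist force passes 120 N, or if a joint passes its speed limit or range.

## Robot

A 6-joint arm with a two-finger parallel gripper is mounted at the origin on the work surface. World frame = base frame: x ahead of the robot, y to its left, z up, the work surface at z = 0. Lengths are in mm, angles in rad, forces in N, time in s.
With the tool pointing down it reaches from about 275 to 1000 mm from the base axis. Payload 8.4 kg.
Tool frame: the origin (TCP) lies midway between the tips of the shut fingers; the grasp point (between the pads) lies behind it (r.pinch_z is the z of the grasp point in the tool frame, in mm); z points along the fingers, y is the direction in which the jaws open and shut (so a half turn about z gives the same grasp; the last joint's range is limited). The gripper opens to 85 mm and grips with 20 to 120 N. Pads are 22 mm wide; open, the fingers measure 114 mm over their backs; the gripper's body (76 mm by 85 mm) begins 54 mm behind the grasp point. The pads swing forward as they close: fully open they stand 13 mm farther back than shut.
Start: joints at [1.127, 0.353, 1.633, -0, 1.155, -0.002], TCP at [267.228, 564.993, 231.281] pointing down, gripper open.
Joint ranges: [-2.63, 2.63], [-0.92, 2.1], [0.06, 2.66], [-1.3, 4.44], [0, 2.69], [-3.02, 3.02]. Speed limits (rad/s): [2.22, 2.22, 2.79, 3.14, 3.14, 3.14].

## Interface

Orientations are given as [roll, pitch, yaw] about the fixed x, y, z axes, in that order (R = Rz(yaw) Ry(pitch) Rx(roll)).
In Python, from rig import r, optics, ticket gives the robot as it stands.
- The arm moves only by the shell command python3 -m jog 'ROWS' [FORCE]. ROWS is text: rows parted by semicolons, each of 7 numbers parted by spaces: the closure in counts, from 0 (fully open) to 255 (shut), then the shift along the tool's x, y, z in mm, then the turn, a rotation vector about the tool's x, y, z in degrees. A call has 1 to 5 rows; each row shifts and turns the pose as measured when the row begins, along the tool's axes as they then stand; what a row does not reach is not made up. A row lasts 1/12 s, in which the tool goes at most 41.7 mm and 7.16 degrees, less where a joint would pass 70% of its speed; a pose out of reach is approached as far as the arm can. A call with a gripper value outside its range is refused whole. The fingers move at their own pace and stop on an object; FORCE is the grip in N (left out, the last holds). Time passes only in rows, so rows that do not move let the fingers close. It gives the time, the measured TCP pose, the force and the opening at its end, in the units of the state.
- r.sense(): the state, without advancing time (a new reading comes with each control period).
- optics.grab_frame(name): name is "side" or "top"; returns the picture (480x640x3 uint8, red, green, blue); there is no depth.
- optics.camera_info(name): a dict with "fx", "fy", "cx", "cy" (pixels), "dist" ([k1, k2, p1, p2, k3] as OpenCV has them; the pictures are not rectified), "world_from_camera" (4x4, takes a point from camera to world coordinates). Camera axes: x right, y down, z forward; pixel columns grow to the right and rows downward; lengths in mm; the calibration is good to about 2 mm. A picture is of the moment at which its call begins. camera_info takes no time and is no camera call.
- ticket.sign_off(): hands the job in, once; it reports no verdict.
The state is a dict: "clock": time; "qpos": joint angles; "qvel": joint speeds; "joint_efforts": joint torques, N m; "eef_pos": TCP position; "tcp_rot": TCP orientation; "contact_force": force on the tool from outside, world axes, zero at the start; "wrist_torque": the same for the moment, N m; "opening": opening from 0.0 (shut) to 1.0 (fully open).
Only numpy, scipy, OpenCV 4.12 (cv2) and the standard library are available. Lean on these libraries where they do the work, as an engineer would, in place of code of your own. Each camera call takes 0.05 s, during which the arm holds its last target.

## Working session

There is one attempt and no reset: what is moved stays moved. The work goes in short steps, Python scripts to look and compute and a shell command to move; the robot and the scene stay as the last step left them, time stands still between calls to the robot, and variables do not carry over. Pictures are saved under pics/ and viewed, and the job is handed in when it is done.

```bash
ls; mkdir -p pics; python3 - <<'E'
from rig import r, optics, ticket
import cv2
s=r.sense(); print(s, r.pinch_z)
for n in("side","top"):
    im=optics.grab_frame(n); cv2.imwrite(f"pics/{n}0.png",im[...,::-1]); print(optics.camera_info(n))
E
```

```text
pics
{'clock': 0.0, 'qpos': array([ 1.12657310e+00,  3.53634649e-01,  1.63413299e+00, -2.88201249e-05,
        1.15518710e+00, -2.41643796e-03]), 'qvel': array([-0.00087059,  0.00043557,  0.00032485,  0.00171758, -0.00159871,
        0.0004374 ]), 'joint_efforts': array([-2.67059058e-04, -6.05249262e+01, -3.42072558e+01,  1.66301502e-04,
        9.54309973e-03,  5.34211915e-05]), 'eef_pos': array([267.04877583, 564.55501385, 230.57059782]), 'tcp_rot': array([-3.14023052e+00,  2.30593592e-05,  2.69979754e+00]), 'contact_force': array([-0.03045378, -0.42093439, -1.03778125]), 'wrist_torque': array([ 0.07592622,  0.01564416, -0.06619208]), 'opening': 1.000877606688551} -18.700000000000003
{'fx': 444.35869011535266, 'fy': 444.35869011535266, 'cx': 321.0590982780311, 'cy': 245.9724500590955, 'dist': array([-0.06277576,  0.        ,  0.        ,  0.        ,  0.        ]), 'world_from_camera': array([[ 5.39970616e-01, -7.44794504e-01,  3.92062342e-01,
         2.50241938e+02],
       [-8.41614213e-01, -4.83765621e-01,  2.40117346e-01,
        -1.21799007e+02],
       [ 1.08282030e-02, -4.59621551e-01, -8.88048861e-01,
         9.87327264e+02],
       [ 0.00000000e+00,  0.00000000e+00,  0.00000000e+00,
         1.00000000e+00]])}
{'fx': 475.732076457756, 'fy': 475.732076457756, 'cx': 315.1708378791424, 'cy': 240.7060615564729, 'dist': array([-0.09392274,  0.        ,  0.        ,  0.        ,  0.        ]), 'world_from_camera': array([[-2.29892534e-03, -9.91211913e-01,  1.32263597e-01,
         4.62591140e+02],
       [-9.99974121e-01,  3.18033270e-03,  6.45315747e-03,
         1.13920881e+02],
       [-6.81708880e-03, -1.32245339e-01, -9.91193572e-01,
         1.08154585e+03],
       [ 0.00000000e+00,  0.00000000e+00,  0.00000000e+00,
         1.00000000e+00]])}
```

View pics/side0.png

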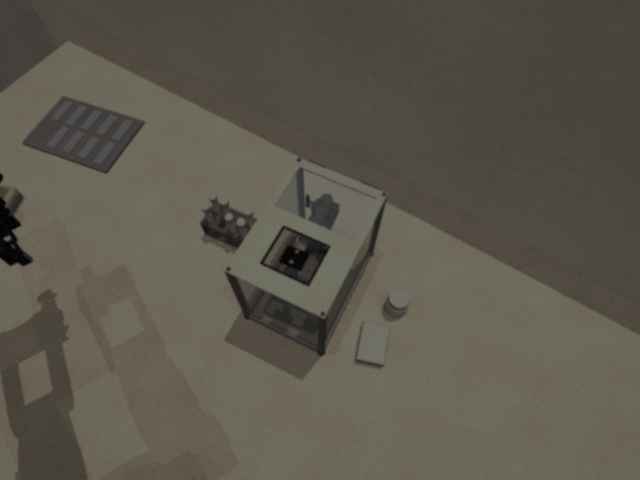

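View pics/top0.png

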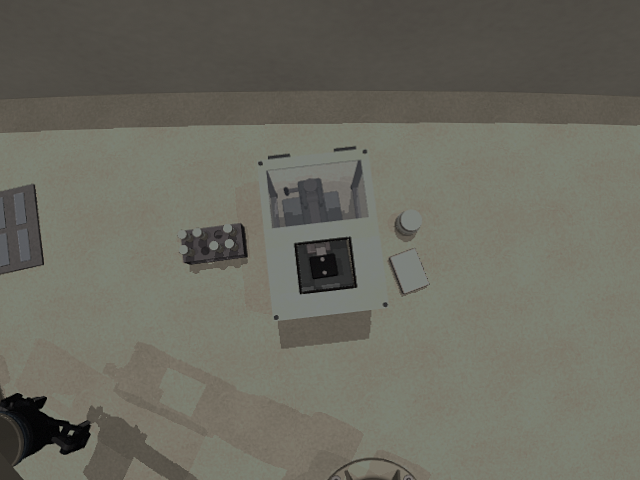

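```bash
python3 - <<'E'
import cv2
a=cv2.imread("pics/top0.png")[225:305,280:370]; cv2.imwrite("pics/t1.png",cv2.resize(cv2.convertScaleAbs(a,alpha=2),None,fx=7,fy=7,interpolation=2))
a=cv2.imread("pics/side0.png")[215:295,250:340]; cv2.imwrite("pics/s1.png",cv2.resize(cv2.convertScaleAbs(a,alpha=2.5),None,fx=7,fy=7,interpolation=2))
E
```

```text
(no output)
```

View pics/t1.png

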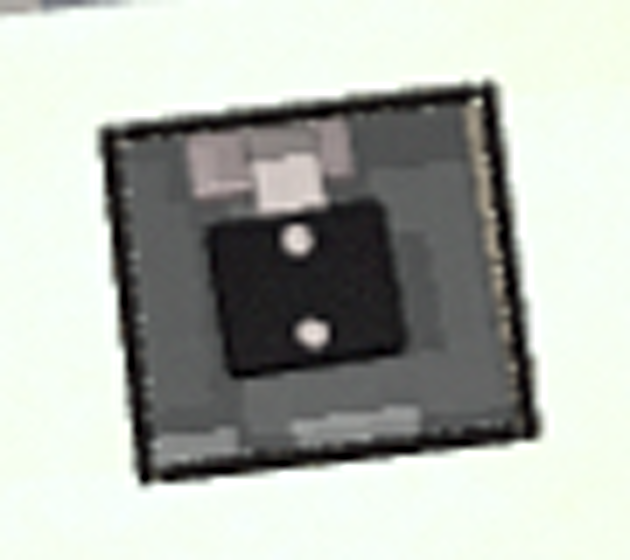

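View pics/s1.png

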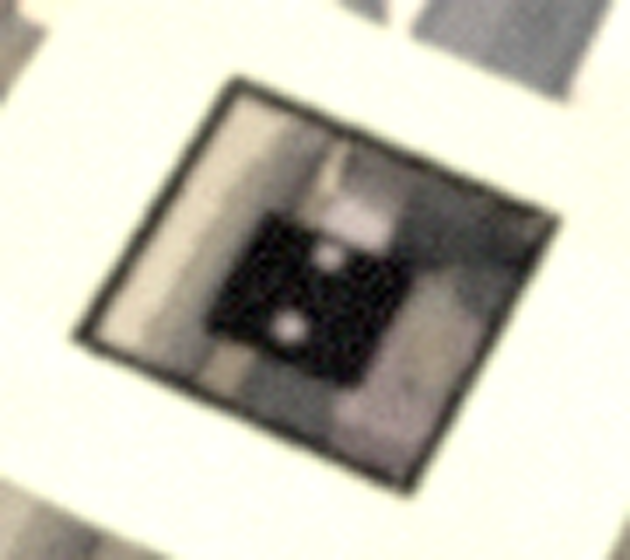

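```bash
cat > h.py <<'E'
from rig import r, optics, ticket
import cv2, numpy as np
def ray(n,p,z):
    c=optics.camera_info(n); K=np.array([[c['fx'],0,c['cx']],[0,c['fy'],c['cy']],[0,0,1.]])
    u=cv2.undistortPoints(np.array(p,float).reshape(-1,1,2),K,c['dist']).reshape(-1,2)
    T=c['world_from_camera']; d=np.c_[u,np.ones(len(u))]@T[:3,:3].T; o=T[:3,3]
    return o+d*((z-o[2])/d[:,2])[:,None]
def proj(n,P):
    c=optics.camera_info(n); K=np.array([[c['fx'],0,c['cx']],[0,c['fy'],c['cy']],[0,0,1.]])
    T=np.linalg.inv(c['world_from_camera']); return cv2.projectPoints(np.array(P,float).reshape(-1,1,3),cv2.Rodrigues(T[:3,:3])[0],T[:3,3],K,c['dist'])[0].reshape(-1,2)
E
python3 - <<'E'
from h import *
np.set_printoptions(precision=1,suppress=True)
f=lambda L,o:(np.array(L)+.5)/7-.5+np.array(o)
D={'top':((280,225),[(100,130),(492,85),(540,435),(145,483)],[(208,225),(382,203),(405,352),(233,378)],[(297,239),(313,332)]),
'side':((250,215),[(237,75),(562,218),(408,495),(73,338)],[(270,212),(413,262),(352,388),(208,328)],[(328,255),(290,328)])}
for n,(o,w,p,b) in D.items():
    for nm,q,z in(('win',w,263),('pad',p,251),('dots',b,251)):
        P=ray(n,f(q,o),z)[:,:2]; print(n,nm,P.tolist(),P.mean(0))
        if len(P)==4:
            print([np.linalg.norm(P[i]-P[i-1]).round(1) for i in range(4)], 'x-axis yaw',[np.degrees(np.arctan2(*(P[a]-P[b_])[::-1])).round(1) for a,b_ in((0,3),(1,2))],'y',[np.degrees(np.arctan2(*(P[a]-P[b_])[::-1])).round(1)-90 for a,b_ in((0,1),(3,2))])
E
```

```text
top win [[567.6688432818864, 156.25191760958222], [578.6219705227991, 58.953433477246726], [491.9633418586465, 48.16526650099017], [480.53751435808294, 144.9588984030597]] [529.7 102.1]
[np.float64(87.9), np.float64(97.9), np.float64(87.3), np.float64(97.5)] x-axis yaw [np.float64(7.4), np.float64(7.1)] y [np.float64(6.400000000000006), np.float64(6.700000000000003)]
top pad [[545.1268938989155, 129.71492845409009], [550.5337498429824, 86.08575149925674], [513.162760911151, 80.62000087156889], [506.8119323572979, 123.51627200537824]] [528.9 105. ]
[np.float64(38.8), np.float64(44.0), np.float64(37.8), np.float64(43.4)] x-axis yaw [np.float64(9.2), np.float64(8.3)] y [np.float64(7.099999999999994), np.float64(8.400000000000006)]
top dots [[541.5392083502021, 107.43244533230958], [518.2264259493301, 103.53502800755055]] [529.9 105.5]
side win [[568.3421438049685, 157.03073397763643], [579.2748855290652, 60.786578262269416], [491.9930453692161, 51.52404836633656], [481.3759336071293, 147.72426129305984]] [530.2 104.3]
[np.float64(87.5), np.float64(96.9), np.float64(87.8), np.float64(96.8)] x-axis yaw [np.float64(6.1), np.float64(6.1)] y [np.float64(6.5), np.float64(6.299999999999997)]
side pad [[543.8113851518633, 130.11145235091527], [552.1379206011452, 89.9064586740389], [513.0387530865385, 83.05102273400303], [506.7958743826903, 124.2620423102876]] [528.9 106.8]
[np.float64(37.5), np.float64(41.1), np.float64(39.7), np.float64(41.7)] x-axis yaw [np.float64(9.0), np.float64(9.9)] y [np.float64(11.700000000000003), np.float64(8.599999999999994)]
side dots [[541.607487850662, 109.92946793847324], [518.483741703601, 106.26460055635792]] [530.  108.1]
```

```bash
python3 -m jog '255 0 0 -25 0 0 -6.4;255 0 0 -25 0 0 -6.4;255 0 0 -25 0 0 -6.4;255 0 0 -25 0 0 -6.4;255 0 0 -20 0 0 -6.4' 20
cat > d.py <<'E'
import sys
from h import *
from scipy.spatial.transform import Rotation as R
np.set_printoptions(precision=2,suppress=True)
s=r.sense(); T=np.array([float(a) for a in sys.argv[1:4]]); yaw=float(sys.argv[4]) if len(sys.argv)>4 else 186.6
Rt=R.from_euler('xyz',s['tcp_rot']); G=R.from_euler('xyz',[180,0,yaw],degrees=True)
print('t',s['clock'],'pos',s['eef_pos'],'rpy',np.degrees(s['tcp_rot']),'F',s['contact_force'],'op',s['opening'])
print('shift tool',Rt.inv().apply(T-s['eef_pos']),'turn deg',np.degrees((Rt.inv()*G).as_rotvec()),'q',s['qpos'])
E
python3 d.py 530 104.5 330
```

```text
clock: 0.52
eef_pos: [265.3, 561.0, 346.4]
tcp_rot: [-3.127, -0.01, -3.005]
contact_force: [0.2, 0.5, -0.7]
opening: 0.303
t 0.5167 pos [265.33 560.97 346.43] rpy [-179.15   -0.56 -172.17] F [ 0.24  0.48 -0.7 ] op 0.3028396492172512
shift tool [-200.21 -487.99   21.72] turn deg [-0.85 -0.55  1.23] q [ 1.13  0.27  1.49 -0.    1.4  -0.58]
```

```bash
python3 -m jog '255 -15 -37 0 0 0 0;255 -15 -37 0 0 0 0;255 -15 -37 0 0 0 0;255 -15 -37 0 0 0 0;255 -15 -37 0 0 0 0'; python3 -m jog '255 -15 -37 0 0 0 0;255 -15 -37 0 0 0 0;255 -15 -37 0 0 0 0;255 -15 -37 0 0 0 0;255 -15 -37 0 0 0 0';
python3 d.py 530 104.5 340
```

```text
clock: 0.93
eef_pos: [366.1, 390.8, 351.7]
tcp_rot: [-3.135, -0.006, -2.986]
contact_force: [0.2, -0.1, 0.6]
opening: 0.0
clock: 1.35
eef_pos: [470.8, 210.4, 351.8]
tcp_rot: [-3.135, -0.007, -2.984]
contact_force: [1.2, 0.5, 0.2]
opening: -0.0
t 1.35 pos [470.8  210.43 351.77] rpy [-179.59   -0.42 -170.97] F [1.22 0.45 0.18] op -9.865979496384371e-05
shift tool [ -41.93 -113.82   12.27] turn deg [-0.41 -0.41  2.43] q [ 0.42  0.09  1.71 -0.01  1.36 -1.31]
```

```bash
python3 -m jog '255 -13 -36 3 0 0 0.8;255 -13 -36 3 0 0 0.8;255 -12 -30 3 0 0 0.8;255 -2 -7 2 -0.4 -0.4 0;255 0 0 0 0 0 0'; 
python3 d.py 530 104.5 340; python3 - <<'E'
from h import *
for n in("side","top"):
    cv2.imwrite(f"pics/{n}2.png",cv2.convertScaleAbs(optics.grab_frame(n)[...,::-1],alpha=2))
E
```

```text
clock: 1.77
eef_pos: [529.6, 95.8, 339.8]
tcp_rot: [-3.139, -0.0, -3.034]
contact_force: [-0.5, 1.3, -0.9]
opening: 0.001
t 1.7667 pos [529.63  95.77 339.77] rpy [-179.87   -0.02 -173.85] F [-0.49  1.32 -0.88] op 0.0013441794711735594
shift tool [-1.3   8.64 -0.25] turn deg [-0.13 -0.02 -0.45] q [ 0.18  0.13  1.68 -0.    1.33 -1.5 ]
```

View pics/side2.png

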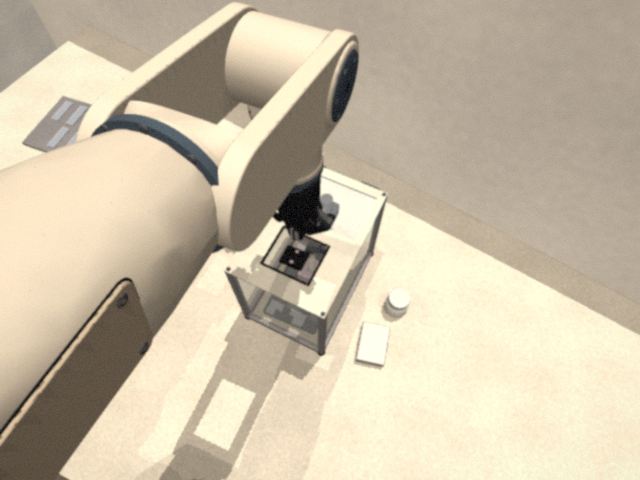

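View pics/top2.png

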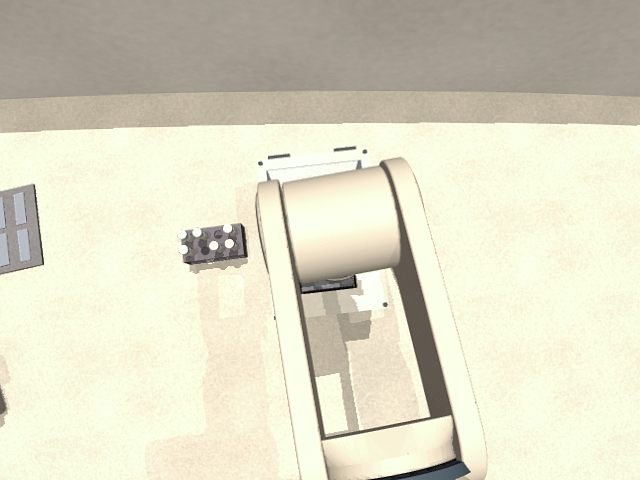

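```bash
python3 -m jog '255 -1 8.5 15 0 0 -0.4;255 0 0 20 0 0 0;255 0 0 0 0 0 0'; 
python3 d.py 530 104.5 227; python3 - <<'E'
from h import *
im=optics.grab_frame("side")[...,::-1].copy()
print(proj("side",r.sense()['eef_pos']))
cv2.imwrite("pics/s3.png",cv2.resize(cv2.convertScaleAbs(im[160:300,220:360],alpha=2.5),None,fx=4.2,fy=4.2,interpolation=2))
E
```

```text
clock: 2.12
eef_pos: [528.1, 110.6, 305.7]
tcp_rot: [-3.141, 0.002, -3.022]
contact_force: [-1.3, 0.7, -0.5]
opening: -0.002
t 2.1167 pos [528.12 110.56 305.74] rpy [-179.98    0.09 -173.15] F [-1.35  0.72 -0.49] op -0.0018785997681024633
shift tool [-1.02 -6.21 78.74] turn deg [-0.02  0.09  0.25] q [ 0.2   0.15  1.73 -0.    1.26 -1.49]
[[290.54679589 241.57714326]]
```

View pics/s3.png

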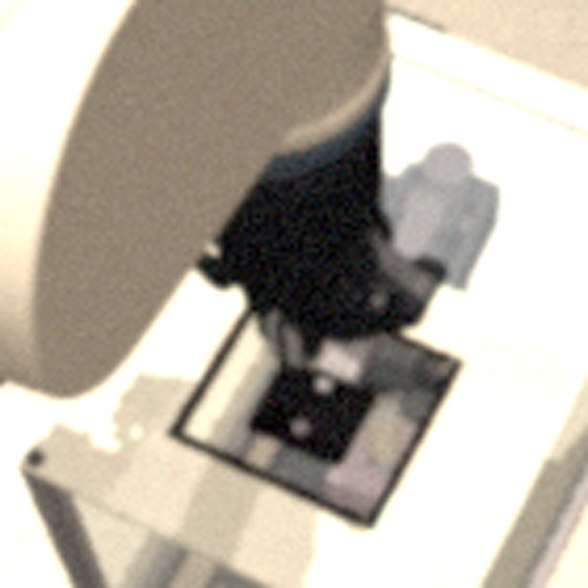

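```bash
python3 -m jog '255 -1 -6 0 0 0 0;255 0 0 0 0 0 0'; 
python3 d.py 530 104.5 227; python3 - <<'E'
from h import *
from scipy.optimize import fsolve
p=np.array([528.1,110.6,305.7]); y=np.array([-.118,.993,0])
for c in((430,270),(405,325),(215,265),(200,278)):
    u=np.array(c)/4.2+[220,160]
    print(c,fsolve(lambda v:proj("side",p+y*v[0]+[0,0,v[1]])[0]-u,[0,50]))
E
```

```text
clock: 2.33
eef_pos: [530.3, 107.0, 309.4]
tcp_rot: [3.141, 0.004, -3.018]
contact_force: [0.0, -0.8, -0.8]
opening: 0.003
t 2.3333 pos [530.35 106.97 309.37] rpy [ 179.98    0.25 -172.93] F [ 0.03 -0.8  -0.78] op 0.0027933276222304095
shift tool [ 1.01 -2.43 82.36] turn deg [0.02 0.25 0.47] q [ 0.2   0.15  1.72 -0.    1.26 -1.5 ]
(430, 270) [-59.74397289 108.14489595]
(405, 325) [-49.93996966  59.19048613]
(215, 265) [34.11999584 40.65472098]
(200, 278) [42.79068932 23.64834951]
```

```bash
python3 -m jog '255 1 -2.4 10 0 0 0.3;255 0 0 15 0 0 0;255 0 0 10 0 0 0;255 0 0 0 0 0 0;255 0 0 0 0 0 0'; 
python3 d.py 530 104.5 253; python3 - <<'E'
from h import *
im=optics.grab_frame("side")[...,::-1].copy()
print(proj("side",r.sense()['eef_pos']))
cv2.imwrite("pics/s4.png",cv2.resize(cv2.convertScaleAbs(im[160:300,220:360],alpha=2.5),None,fx=4.2,fy=4.2,interpolation=2))
E
```

```text
clock: 2.75
eef_pos: [531.1, 104.8, 275.6]
tcp_rot: [3.141, 0.01, -3.024]
contact_force: [-0.9, -0.5, -0.4]
opening: -0.002
t 2.75 pos [531.12 104.84 275.55] rpy [ 179.95    0.58 -173.25] F [-0.87 -0.51 -0.36] op -0.002172474097923
shift tool [ 1.38 -0.23 22.54] turn deg [0.05 0.58 0.15] q [ 0.19  0.18  1.77  0.    1.19 -1.5 ]
[[294.96592346 250.65415679]]
```

View pics/s4.png

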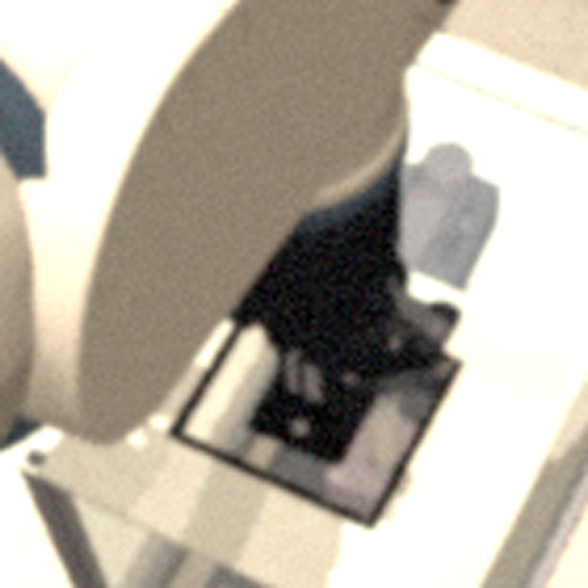

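Fingertips (crop ≈(302,385), i.e. image (292,252)) are over the paddle centre, well inside the trim. Going down gently.

```bash
python3 -m jog '255 1 0 8 0 0.4 0;255 0 0 8 0 0 0;255 0 0 3 0 0 0;255 0 0 0 0 0 0;255 0 0 0 0 0 0'; 
python3 d.py 530 104.5 227
```

```text
clock: 3.22
eef_pos: [530.8, 104.7, 255.7]
tcp_rot: [3.141, 0.004, -3.024]
contact_force: [0.3, 0.1, 1.1]
opening: 0.001
t 3.2167 pos [530.76 104.65 255.66] rpy [ 179.95    0.21 -173.28] F [0.3  0.13 1.1 ] op 0.0011390019726328685
shift tool [ 0.87 -0.09 28.66] turn deg [0.05 0.21 0.12] q [ 0.19  0.2   1.79  0.    1.15 -1.5 ]
```

```bash
python3 -m jog '255 0 0 4 0 0 0;255 0 0 4 0 0 0;255 0 0 4 0 0 0;255 0 0 4 0 0 0'; python3 d.py 530 104.5 227;python3 -m jog '255 0 0 3 0 0 0;255 0 0 3 0 0 0;255 0 0 0 0 0 0'; 
python3 d.py 530 104.5 227
```

```text
clock: 3.55
eef_pos: [531.3, 104.8, 239.7]
tcp_rot: [3.141, 0.005, -3.024]
contact_force: [-6.7, -0.4, 9.5]
opening: 0.003
t 3.55 pos [531.27 104.8  239.71] rpy [ 179.94    0.29 -173.27] F [-6.72 -0.44  9.45] op 0.0029961384508011553
shift tool [ 1.36 -0.16 12.71] turn deg [0.06 0.29 0.13] q [ 0.19  0.21  1.81  0.    1.12 -1.5 ]
clock: 3.8
eef_pos: [530.7, 104.7, 234.0]
tcp_rot: [3.141, 0.004, -3.024]
contact_force: [-1.9, 0.3, 3.6]
opening: 0.001
t 3.8 pos [530.68 104.73 234.03] rpy [ 179.94    0.24 -173.27] F [-1.87  0.34  3.64] op 0.000950093815380026
shift tool [ 0.74 -0.16  7.02] turn deg [0.06 0.24 0.13] q [ 0.19  0.22  1.81  0.    1.11 -1.5 ]
```

```bash
python3 -m jog '255 0 0 3 0 0 0;255 0 0 2 0 0 0'; python3 d.py 530 104.5 227;python3 -m jog '255 0 0 2 0 0 0;255 0 0 1 0 0 0'; 
python3 d.py 530 104.5 227
```

```text
clock: 3.97
eef_pos: [530.5, 104.7, 230.2]
tcp_rot: [3.141, 0.004, -3.024]
contact_force: [-4.6, -0.5, 10.6]
opening: -0.001
t 3.9667 pos [530.53 104.7  230.19] rpy [ 179.94    0.26 -173.27] F [-4.62 -0.48 10.57] op -0.0010191706205913962
shift tool [ 0.57 -0.14  3.19] turn deg [0.06 0.26 0.13] q [ 0.19  0.22  1.82  0.    1.1  -1.5 ]
clock: 4.13
eef_pos: [530.5, 104.7, 228.9]
tcp_rot: [3.141, 0.005, -3.024]
contact_force: [-6.6, -0.7, 15.1]
opening: -0.007
t 4.1333 pos [530.49 104.69 228.88] rpy [ 179.94    0.29 -173.27] F [-6.57 -0.74 15.13] op -0.006940107962981466
shift tool [ 0.52 -0.14  1.87] turn deg [0.06 0.29 0.13] q [ 0.19  0.22  1.82  0.    1.09 -1.5 ]
```

```bash
python3 -m jog '255 0 0 2 0 0 0;255 0 0 2 0 0 0'; python3 -m jog '255 0 0 2 0 0 0;255 0 0 2 0 0 0'; 
python3 d.py 530 104.5 227
```

```text
clock: 4.3
eef_pos: [530.5, 104.7, 228.2]
tcp_rot: [3.141, 0.006, -3.024]
contact_force: [-8.7, -2.4, 25.0]
opening: 0.004
clock: 4.47
eef_pos: [530.5, 104.7, 228.2]
tcp_rot: [3.14, 0.008, -3.024]
contact_force: [-9.8, -1.9, 23.7]
opening: -0.002
t 4.4667 pos [530.54 104.69 228.24] rpy [ 179.94    0.45 -173.27] F [-9.82 -1.87 23.66] op -0.0015330996032264959
shift tool [ 0.57 -0.12  1.24] turn deg [0.06 0.45 0.13] q [ 0.19  0.22  1.82  0.    1.09 -1.5 ]
```

```bash
for i in 1; do python3 -m jog '255 0 0 3 0 0.2 0;255 0 0 3 0 0.2 0;255 0 0 3 0 0 0;255 0 0 3 0 0 0'; python3 -m jog '255 0 0 2.5 0 0.1 0;255 0 0 2.5 0 0.1 0;255 0 0 2.5 0 0.1 0;255 0 0 2.5 0 0.1 0;255 0 0 2.5 0 0.1 0'; done
python3 d.py 530 104.5 227;  python3 - <<'E'
from h import *
im=optics.grab_frame("side")[...,::-1].copy()
cv2.imwrite("pics/s5.png",cv2.resize(cv2.convertScaleAbs(im[160:300,220:360],alpha=2.5),None,fx=4.2,fy=4.2,interpolation=2))
E
```

```text
clock: 4.8
eef_pos: [530.6, 104.7, 227.5]
tcp_rot: [3.14, 0.005, -3.024]
contact_force: [-12.9, -2.7, 32.1]
opening: -0.0
clock: 5.22
eef_pos: [530.6, 104.7, 227.9]
tcp_rot: [3.14, 0.002, -3.024]
contact_force: [-10.7, -1.9, 26.7]
opening: -0.003
t 5.2167 pos [530.56 104.69 227.86] rpy [ 179.9     0.09 -173.26] F [-10.73  -1.9   26.71] op -0.003475393808354884
shift tool [ 0.58 -0.13  0.86] turn deg [0.1  0.09 0.15] q [ 0.19  0.23  1.82  0.    1.1  -1.5 ]
```

View pics/s5.png

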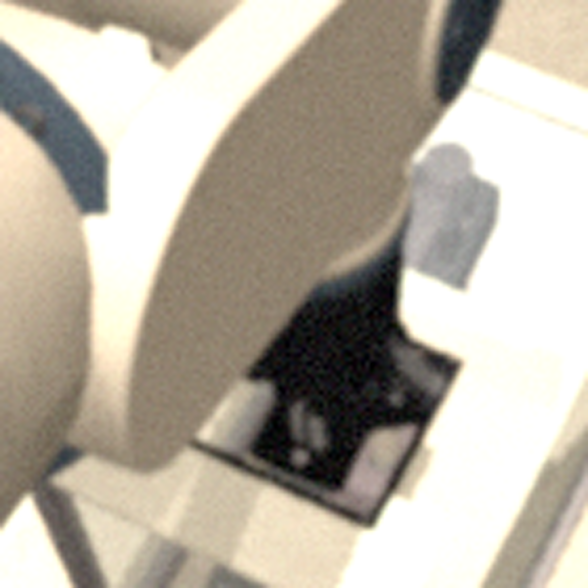

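The fingers (crop (308,425)) are pressing the paddle, and the knuckles are still above the trim. At the end stop the force rises without further travel. I'll hold it there.

```bash
python3 -m jog '255 0 0 2.5 0 0.1 0;255 0 0 2.5 0 0.1 0;255 0 0 2.5 0 0.1 0;255 0 0 2.5 0 0.1 0;255 0 0 2.5 0 0.1 0'; python3 -m jog '255 0 0 2.5 0 0 0;255 0 0 2.5 0 0 0;255 0 0 2.5 0 0 0;255 0 0 2.5 0 0 0;255 0 0 2.5 0 0 0';python3 -m jog '255 0 0 2.5 0 0.1 0;255 0 0 2.5 0 0.1 0;255 0 0 2.5 0 0.1 0'; python3 d.py 530 104.5 227
```

```text
clock: 5.68
eef_pos: [530.5, 104.7, 227.9]
tcp_rot: [3.14, -0.002, -3.024]
contact_force: [-10.4, -3.1, 26.4]
opening: -0.003
clock: 6.1
eef_pos: [530.5, 104.7, 227.8]
tcp_rot: [3.139, 0.003, -3.024]
contact_force: [-11.0, -1.8, 27.8]
opening: -0.003
clock: 6.35
eef_pos: [530.6, 104.7, 227.9]
tcp_rot: [3.139, 0.001, -3.024]
contact_force: [-11.7, -2.1, 27.3]
opening: 0.001
t 6.35 pos [530.57 104.69 227.86] rpy [ 179.86    0.06 -173.24] F [-11.7   -2.14  27.31] op 0.0013856213079425739
shift tool [ 0.59 -0.13  0.86] turn deg [0.14 0.06 0.16] q [ 0.19  0.23  1.82  0.    1.1  -1.5 ]
```

```bash
python3 -m jog '255 0 0 -2 0 0 0;255 0 0 -4 0 0 0;255 0 0 -4 0 0 0;255 0 0 -4 0 0 0;255 0 0 -4 0 0 0'; python3 -m jog '255 0 0 -4 0 0 0;255 0 0 -4 0 0 0;255 0 0 -4 0 0 0;255 0 0 -6 0 0 0;255 0 0 -8 0 0 0'; python3 d.py 530 104.5 320
```

```text
clock: 6.77
eef_pos: [531.1, 104.8, 248.0]
tcp_rot: [3.139, 0.004, -3.024]
contact_force: [0.6, 0.6, -0.3]
opening: -0.002
clock: 7.18
eef_pos: [530.0, 104.5, 274.5]
tcp_rot: [3.139, 0.0, -3.024]
contact_force: [0.0, -0.0, 0.3]
opening: -0.003
t 7.1833 pos [530.01 104.51 274.47] rpy [ 179.86    0.01 -173.24] F [ 0.01 -0.05  0.3 ] op -0.003014660772488313
shift tool [  0.     0.1  -45.53] turn deg [0.14 0.01 0.16] q [ 0.19  0.18  1.77  0.    1.19 -1.5 ]
```

```bash
python3 -m jog '255 0 0 -20 0 0 0;255 0 0 -20 0 0 0;255 0 0 -20 0 0 0;255 0 0 -10 0 0 0;255 0 0 0 0 0 0'; python3 -m jog '255 15 36 0 0 0 0;255 15 36 0 0 0 0;255 15 36 0 0 0 0;255 15 36 0 0 0 0;255 15 36 0 0 0 0';python3 -m jog '255 15 36 0 0 0 0;255 15 36 0 0 0 0;255 15 36 0 0 0 0;255 15 36 0 0 0 0;255 15 36 0 0 0 0';python3 -m jog '255 10 25 0 0 0 0;255 0 0 0 0 0 0;255 0 0 0 0 0 0;255 0 0 0 0 0 0'; python3 - <<'E'
from h import *
print(r.sense()['contact_force'])
a=optics.grab_frame("side")[...,::-1].copy(); b=optics.grab_frame("top")[...,::-1].copy()
f=lambda im,y,x,h,w,k:cv2.resize(cv2.convertScaleAbs(im[y:y+h,x:x+w],alpha=2.3),None,fx=k,fy=k,interpolation=2)
cv2.imwrite("pics/sf.png",f(a,140,190,240,240,2.5)); cv2.imwrite("pics/tf.png",f(b,130,170,200,270,2.9))
cv2.imwrite("pics/tz.png",f(b,225,280,80,90,7)); cv2.imwrite("pics/st_old.png",f(cv2.imread("pics/side0.png"),140,190,240,240,2.5))
for n,im in(('side',a),('top',b)):
    o=cv2.imread(f"pics/{n}0.png"); print(n,[ (cv2.absdiff(o,im).max(2)[s]>40).sum() for s in ((slice(190,250),slice(170,255)),(slice(280,370),slice(350,420)))], (cv2.absdiff(o,im).max(2)[slice(200,300),slice(380,440)]>40).sum())
E
```

```text
clock: 7.6
eef_pos: [529.8, 104.3, 350.5]
tcp_rot: [3.139, 0.0, -3.024]
contact_force: [-0.4, 0.0, 0.0]
opening: -0.002
clock: 8.02
eef_pos: [434.6, 273.4, 348.5]
tcp_rot: [-3.141, 0.002, -3.035]
contact_force: [0.4, 0.3, -0.3]
opening: 0.0
clock: 8.43
eef_pos: [333.3, 450.6, 344.1]
tcp_rot: [-3.138, -0.001, -3.036]
contact_force: [0.9, 0.6, 0.2]
opening: 0.0
clock: 8.77
eef_pos: [314.3, 480.5, 339.5]
tcp_rot: [-3.136, -0.005, -3.028]
contact_force: [0.9, -0.7, 0.6]
opening: 0.002
[ 0.89142872 -0.74421345  0.64732844]
side [np.int64(0), np.int64(0)] 0
top [np.int64(0), np.int64(0)] 0
```

View pics/sf.png

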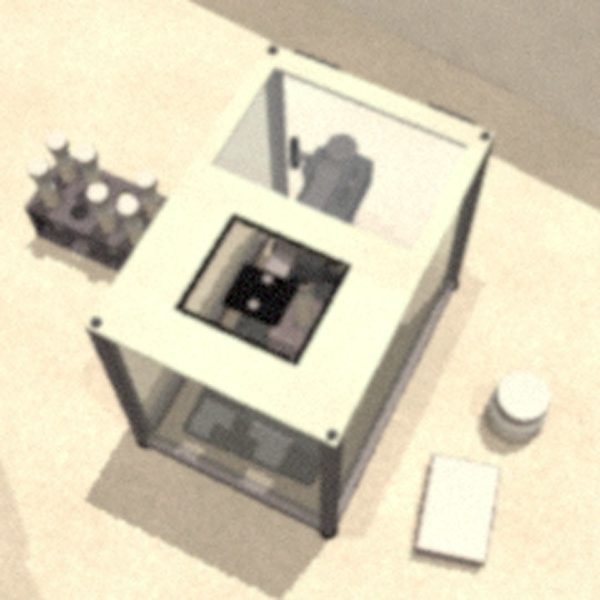

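View pics/tf.png

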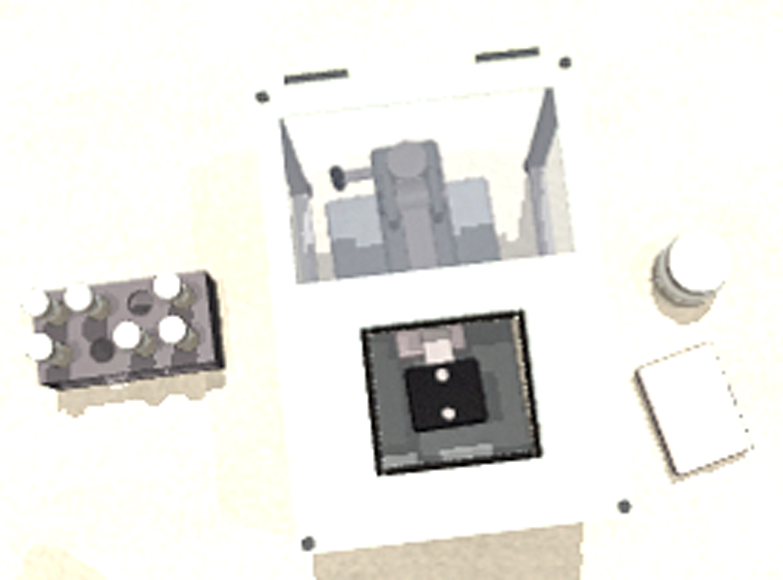

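View pics/tz.png

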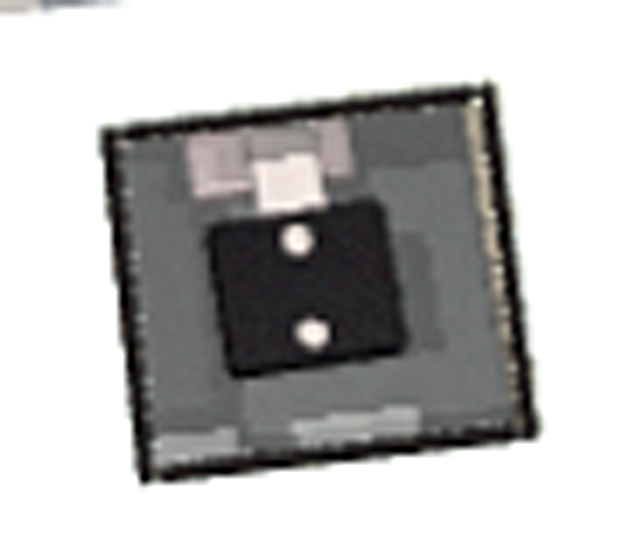

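The paddle is back at its initial pixels (crop centre ≈(307,290)). The guard and its neighbours haven't changed, and the arm is clear.

```bash
python3 -c "
from rig import ticket,r
print(abs(r.sense()['qvel']).max()); print(ticket.sign_off())"
```

```text
0.011996284637905577
the job is handed in; nothing more can be done
None
```

I pressed the lever paddle down to its end stop through the window with shut fingertips, held it about 2.1 s, let it come back up and withdrew. I handed the job in at about 8.9 s.

- **Press:** the paddle stopped at a height of about 228 mm (227 mm expected). The upward force rose to 25–32 N there without further travel, well above the 10–13 N needed to seat the stopper.
- **Lever:** the final pictures show the paddle back at its starting pixels.
- **Surroundings:** comparing the pictures before and after showed no change at the rack, jar or slide box. I saw no force on the descent before the paddle or while withdrawing. In the last view before the hold, the gripper's knuckles were above the window trim.
- **Not confirmed:** neither camera can see the stopper or the tube, so "fully home" and "tube still standing" are inferred from the end-stop height and force. I did not read them directly.
- **Camera disagreement:** the two cameras differed by about 2 mm on the window and paddle positions. I aimed between them, with about 29 mm clearance estimated to the trim.

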